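Catch the side-lamp post in the slotted rail beside the microscope

ROBOT

A 7-joint arm with a two-finger parallel gripper is mounted at the origin on the work surface. World frame = base frame: x ahead of the robot, y to its left, z up, the work surface at z = 0. Lengths are in m, angles in rad, forces in N, time in s.
With the tool pointing down it reaches from about 0.4 to 0.85 m from the base axis. Payload 10.4 kg.
Tool frame: the origin (TCP) lies on the centre line of the jaws, within the pads' length; the fingertips stand 22 mm ahead of it and the grasp point (between the pads) lies 3 mm ahead of it; y points along the fingers, x is the direction in which the jaws open and shut, and the axes are right-handed (so a half turn about y gives the same grasp; the last joint's range is limited). The gripper opens to 85 mm and grips with 20 to 120 N. Pads are 22 mm wide; open, the fingers measure 114 mm over their backs; the gripper's body (76 mm by 85 mm) begins 54 mm behind the grasp point. The pads swing forward as they close: fully open they stand 13 mm farther back than shut.
Start: joints at [1.127, 0.332, -0.065, 1.46, 0.022, 1.35, -0.088], TCP at [0.255, -0.57, 0.253] pointing down, gripper open.
Joint ranges: [-2.6, 2.6], [-0.5, 2.12], [-1.47, 1.34], [0.16, 2.42], [-1.27, 4.41], [0.06, 2.06], [-2.6, 2.6]. Speed limits (rad/s): [2.22, 2.22, 2.79, 2.79, 3.14, 3.14, 3.14].

INTERFACE

Orientations are given as a 3x3 rotation matrix whose columns are the frame's x, y, z axes.
In Python, from rig import observe, snapshot, get_calibration, job_done gives the robot as it stands.
- The arm moves only by the tool send_rows, never from a script. Its arguments are lists of equal length, an entry for each row: "offset": the shift along the tool's x, y, z in cm, a list of three; "delta_rot": the turn, a rotation vector about the tool's x, y, z in rad, a list of three. In form: {"offset": [[tx, ty, tz], ...], "delta_rot": [[ax, ay, az], ...]}. A call has 1 to 20 rows; each row shifts and turns the pose as measured when the row begins, along the tool's axes as they then stand; what a row does not reach is not made up. A row lasts 1/12 s, in which the tool goes at most 41.7 mm and 7.16 degrees, less where a joint would pass 70% of its speed; a pose out of reach is approached as far as the arm can. A call is refused whole if a number of a shift passes 4.17 or a number of a turn 0.125, either way. A call with a gripper value outside its range is refused whole. "grip" is the closure, from -1 (fully open) to 1 (shut), set as the call begins (left out, the last holds). The fingers move at their own pace and stop on an object; "newtons" is the grip in N (left out, the last holds). Time passes only in rows, so rows that do not move let the fingers close. It gives the time, the measured TCP pose, the force and the opening at its end, in the units of the state.
- observe(): the state, without advancing time (a new reading comes with each control period).
- snapshot(name): name is "scene" or "top" or "wrist"; returns the picture (384x512x3 uint8, red, green, blue); there is no depth.
- get_calibration(name): a dict with "K" (3x3 intrinsics, pixels), "dist_coeffs" ([k1, k2, p1, p2, k3] as OpenCV has them; the pictures are not rectified), "world_to_cam" (4x4, takes a point from world to camera coordinates). Camera axes: x right, y up, looking along -z (the intrinsics and any distortion apply to the point x, -y, -z); pixel columns grow to the right and rows downward; lengths in m; the calibration is good to about 2 mm. A picture is of the moment at which its call begins: read the wrist's pose just before it. get_calibration takes no time and is no camera call; for the wrist camera it gives the pose at the moment of the call.
- job_done(): hands the job in, once; it reports no verdict.
The state is a dict: "t": time; "joints": joint angles; "dq": joint speeds; "joint_efforts": joint torques, N m; "tcp_pos": TCP position; "ee_rot": TCP orientation; "ft_force": force on the tool from outside, world axes, zero at the start; "ft_torque": the same for the moment, N m; "gripper_width": opening from 0.0 (shut) to 1.0 (fully open).
Only numpy, scipy, OpenCV 4.12 (cv2) and the standard library are available. Lean on these libraries where they do the work, as an engineer would, in place of code of your own. Each camera call takes 0.05 s, during which the arm holds its last target. There are 200 camera calls.

TASK

Take the side-lamp post from the accessory rack, lower its hammer-head channel nut through the slot of the steel strut rail beside the microscope, press it down against its spring until its square neck is clear below the lips, and only then give it a quarter turn, so that it springs up and catches under the lips with the lamp looking across the rail at the microscope. Leave it standing upright, let go, at the place along the rail where its shaft rests lightly against the sprung tip of the rod stop and pushes the tip in a little. Do not bump the microscope, ram the stop or disturb the spare post in the rack.

Things in the scene. Friction and masses are not known exactly. Their poses are not given: they have to be found in the camera images.
- post: Side-lamp post, 203 mm tall, 0.2 to 0.33 kg, in one of the rack's pockets. Origin: underside of its foot, spring fully out; z up the post, x the nut's long way and the way the lamp looks. Above the origin: foot disc of 18 mm diameter 0 to 4 mm, coil spring, nut 27 to 34, square neck 34 to 40, round shaft of 18 mm diameter 39 to 127, lamp 124 to 158 (34 mm wide), grip 161 to 203.
- grip (a point): Middle of the post's black square hand grip, 26 x 26 mm, 42 mm tall, faces along the post's x and y; 182 mm above the post's origin. Held here from above. Fingertips must stay above the lamp, whose top is 24 mm below this point.
- nut (a point): Centre of the nut's top face, 34 mm above the post's origin. The nut below it is 34 mm along x and 20 mm along y, 7 mm thick, ends rounded to a 17 mm radius, lower 3 mm chamfered. The neck above it is 20 x 20 mm, 6 mm high, top chamfered. The spring foot slides up to 13 mm towards the nut: 8 N to start, 1.1 N more per mm.
- lamp_front (a point): Centre of the lamp's lens, in the wider end of the barrel: 48 mm along +x from the post's axis, 141 mm above the post's origin. The finned rear end reaches 32 mm to -x.
- rail: Slotted steel strut rail fixed to the bench, 320 mm long, 41.3 mm wide and high, ends capped. Origin: centre of its underside; x along it towards the rod stop; y across, the microscope on the -y side. Inside floor at z = 2.5 mm, inside width 36.3 mm. The slot in its top runs its whole length at y = 0. A short hand wheel (32 mm wide, its stud up to z = 65 mm) is fitted at x = -130 mm.
- mouth (a point): Middle of the slot's mouth, on the rail's top, 41.3 mm above its underside, same axes. The mouth is 22 mm wide; its lips turn down 8 mm (2.5 mm thick, lower edges 33.3 mm above the underside). Site nut above the underside: 36.5 mm when the foot meets the floor; below 27 mm the neck is clear of the lips and the nut can turn; 23.5 mm spring fully in; 33 mm once caught and sprung up.
- stop: Aluminium block of the rod stop, fixed on the rail; its frame is the rail's; it spans x = 116 to 156 mm, up to z = 65 mm. A level 8 mm steel rod above the slot (axis y = 0, z = 53 mm) ends in a 13 mm sleeve with a sprung 10 mm tip pointing to -x. The tip's end is set anew each time, between x = 15 and 85 mm: see it or feel for it.
- rod_hole (a point): Where the stop's rod leaves its block towards -x: x = 116, y = 0, z = 53 mm in the rail's frame. The rod's tip gives up to 9 mm, from 1.5 N at first touch to 3.1 N; behind that it is rigid. A caught post holds its place against the tip by friction.
- rack: Grey plastic accessory rack fixed to the bench, 75 x 185 mm, 45 mm high; origin: centre of its underside. Two pockets, 37 mm along x by 23 mm along y, floor at z = 8 mm, centres at x = 0, y = -55 and +55 mm. The lamp post stands in either one, its x along the rack's x.
- spare: Spare post with a plain round pin foot and a square filter frame 56 mm wide, 113 mm tall, in the rack's other pocket; origin: centre of its underside, z up. Leave it alone.
- microscope: White and black compound microscope, fixed, about 430 mm tall, on the rail's -y side. Origin: on the bench below the middle of its stage; base 190 mm along y, 260 mm along x; stage 150 x 170 mm, top at z = 125 mm. Not to be bumped.
Mind the look-alikes: they are no part of the job. Leave any green or pink look-alike of the post alone.

How it is judged:
By the outcome, as a careful person would: the job done as asked, in the order asked, and still so for the second after the job is handed in, with the robot touching nothing.
It also fails if it takes over 54 s, if anything falls off the work surface, if the arm or the gripper's body presses on something with over 40 N, if the wrist force passes 120 N, or if a joint passes its speed limit or range.

## Working session

There is one attempt and no reset: what is moved stays moved. The work goes in short steps, Python scripts to look and compute and a tool call to move; the robot and the scene stay as the last step left them, time stands still between calls to the robot, and variables do not carry over. Pictures are saved under pics/ and viewed, about 8 in all and at most 12, crops included, and the job is handed in when it is done.

Besides the shell and the picture viewer there is one more tool, called after "Emit:" as name(argument=value, ...) on one line, values as JSON. send_rows: Moves the arm, as the interface text tells. Its arguments: {"type":"object","properties":{"offset":{"type":"array","items":{"type":"array","items":{"type":"number"}}},"delta_rot":{"type":"array","items":{"type":"array","items":{"type":"number"}}},"grip":{"type":"number"},"newtons":{"type":"number"}},"required":["offset","delta_rot"]}

```bash
ls; mkdir -p pics; python3 - <<'E'
from rig import *
import cv2,numpy as np
print(observe())
for n in ["scene","top"]:
    im=snapshot(n); cv2.imwrite(f"pics/{n}0.png",im[:,:,::-1]); c=get_calibration(n); print(n,c)
a=cv2.imread("pics/scene0.png");b=cv2.imread("pics/top0.png")
cv2.imwrite("pics/s2.png",cv2.resize(a,(800,600)))
cv2.imwrite("pics/t2.png",cv2.resize(b,(800,600)))
E
```

```text
pics
{'t': 0.0, 'joints': array([ 1.12741248,  0.3328803 , -0.06468095,  1.46094058,  0.02157967,
        1.34989531, -0.08847221]), 'dq': array([ 3.75789158e-04, -1.58259888e-03, -4.89017061e-04,  7.22007640e-05,
       -1.72659186e-03, -8.68919824e-04, -1.49152899e-03]), 'joint_efforts': array([ 4.09001022e-04, -6.25449300e+01,  4.89083177e-02, -3.91602731e+01,
        1.61320885e-02,  1.00248758e-02, -2.97066435e-06]), 'tcp_pos': array([ 0.25514935, -0.5701711 ,  0.25251094]), 'ee_rot': array([[ 4.08499589e-01, -6.31237574e-04,  9.12758285e-01],
       [-9.12757386e-01,  1.28211309e-03,  4.08500074e-01],
       [-1.42811994e-03, -9.99998979e-01, -5.24240871e-05]]), 'ft_force': array([-0.06196604,  1.017846  ,  0.11475135]), 'ft_torque': array([-0.05628383, -0.08412291,  0.02355343]), 'gripper_width': 0.9996796072102152}
scene {'K': array([[370.79315375,   0.        , 254.67113618],
       [  0.        , 370.79315375, 196.53879321],
       [  0.        ,   0.        ,   1.        ]]), 'dist_coeffs': array([0.03951582, 0.        , 0.        , 0.        , 0.        ]), 'world_to_cam': array([[ 0.01490028,  0.99988687,  0.00205547, -0.06030545],
       [-0.6894773 ,  0.00878572,  0.72425401,  0.29997772],
       [ 0.72415401, -0.01220879,  0.68953021, -1.57784689],
       [ 0.        ,  0.        ,  0.        ,  1.        ]])}
top {'K': array([[350.33968909,   0.        , 255.9149126 ],
       [  0.        , 350.33968909, 193.57176658],
       [  0.        ,   0.        ,   1.        ]]), 'dist_coeffs': array([0.01749641, 0.        , 0.        , 0.        , 0.        ]), 'world_to_cam': array([[ 0.00165081, -0.99999647,  0.00208335,  0.07105476],
       [ 0.97132916,  0.00209876,  0.23772938, -0.60000985],
       [-0.23773291,  0.00163118,  0.97132919, -1.13250571],
       [ 0.        ,  0.        ,  0.        ,  1.        ]])}
```

View pics/s2.png

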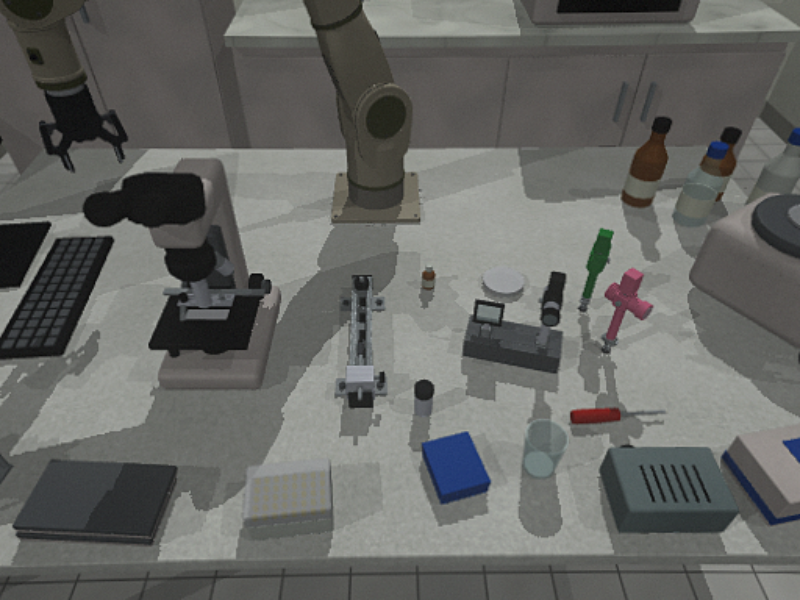

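View pics/t2.png

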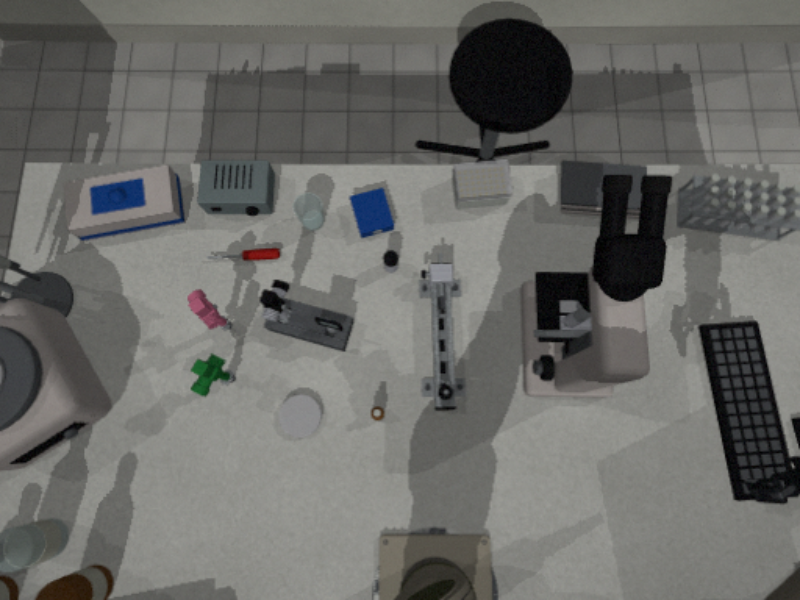

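Candidates for the post, in the 800x600 views: the black-lamp post in the rack (scene 553,300, top 272,292), the green one (scene 598,265, top 210,375) and the pink one (scene 625,310, top 207,308). By the description I choose the black one in the rack. The spare with the square frame is at scene (489,315). The crop will check this.

```bash
python3 - <<'E'
import cv2,numpy as np
a=cv2.imread("pics/scene0.png");b=cv2.imread("pics/top0.png")
def cr(im,u0,v0,u1,v1,s,W,H):
    c=cv2.resize(im[v0:v1,u0:u1],None,fx=s,fy=s,interpolation=cv2.INTER_CUBIC)
    o=np.zeros((H,W,3),np.uint8);o[:c.shape[0],:c.shape[1]]=c[:H,:W];return o
# crops: scene 285-385 x165-245 ; top 160-235x175-230 ; rail top 260-310x145-270; rail scene 210-255x170-265
A=cr(a,290,165,370,240,5,400,380)
B=cr(b,160,175,235,230,5,400,280)
C=cr(b,262,145,302,265,5,200,600)
D=cr(a,212,170,252,265,5,200,600)
L=np.vstack([A,B])[:600]
cv2.imwrite("pics/c1.png",np.hstack([L,C,D]))
E
```

```text
(no output)
```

View pics/c1.png

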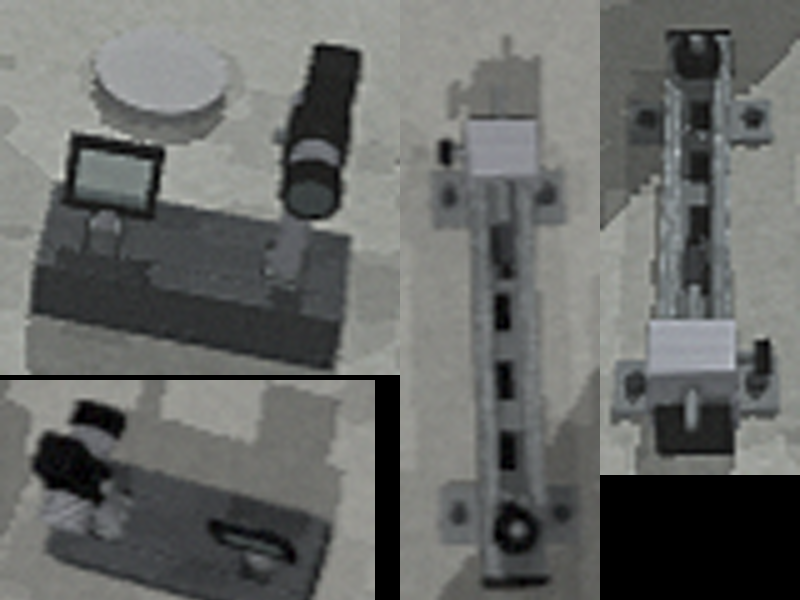

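```bash
cat > h.py <<'E'
import numpy as np,cv2
from scipy.optimize import least_squares
from rig import *
def proj(P,cal):
    P=np.atleast_2d(P);c=(cal['world_to_cam']@np.c_[P,np.ones(len(P))].T).T[:,:3]*[1,-1,-1]
    return cv2.projectPoints(c,np.zeros(3),np.zeros(3),cal['K'],cal['dist_coeffs'])[0].reshape(-1,2)
def pl(p,L):
    L=np.atleast_2d(L)*1e-3;c,s=np.cos(p[2]),np.sin(p[2])
    return np.c_[p[0]+c*L[:,0]-s*L[:,1],p[1]+s*L[:,0]+c*L[:,1],L[:,2]]
def fit(obs,p0): # obs: list of (cal,L,uv)
    f=lambda p:np.concatenate([(proj(pl(p,L),c)-uv).ravel() for c,L,uv in obs])
    r=least_squares(f,p0,loss='soft_l1');return r.x,r.fun.reshape(-1,2)
E
python3 - <<'E'
from h import *
S=get_calibration('scene');T=get_calibration('top')
A=lambda l:np.array(l)/5+[290,165]-.4
B=lambda l:(np.array(l)-[0,380])/5+[160,175]-.4
C=lambda l:(np.array(l)-[400,0])/5+[262,145]-.4
D=lambda l:(np.array(l)-[600,0])/5+[212,170]-.4
x=37.5;y=92.5
p,r=fit([(S,[[-x,-y,45],[-x,y,45],[x,y,45],[x,-y,45],[x,-y,0],[x,y,0]],A([[58,180],[350,235],[338,310],[35,262],[30,312],[332,368]])),
 (T,[[-x,-y,45],[x,-y,45]],B([[310,575],[332,522]]))],[.55,.3,-.2])
print('rack',p,np.degrees(p[2]));print(r.round(1))
for c,n in((S,'s'),(T,'t')):
  print(n,proj(pl(p,[[0,55,211],[48,55,149],[0,-55,113]]),c).round(1))
print('obs grip/lens scene',A([[337,50],[312,197]]),'grip top view',B([[65,465],[97,418]]))
p,r=fit([(T,[[-160,0,41.3],[116,0,65],[156,0,65],[-130,0,62]],C([[516,582],[504,177],[501,117],[515,527]])),
 (S,[[-160,0,41.3],[116,0,65],[156,0,65],[-130,0,62]],D([[700,32],[692,322],[692,363],[697,55]]))],[.5,0,0])
print('rail',p,np.degrees(p[2]));print(r.round(1))
print('tool yaw x', observe()['ee_rot'][:,0])
E
```

```text
rack [ 0.56343193  0.27763882 -0.25768963] -14.76452850136371
[[-1.1 -0. ]
 [-0.2 -0.9]
 [ 1.2  1.7]
 [-0.3  0.2]
 [-0.4  0.1]
 [-0.5 -0. ]
 [-2.2  8.9]
 [-0.5 -1. ]]
s [[356.8 175.5]
 [351.6 203.6]
 [312.6 194.9]]
t [[170.8 189.7]
 [179.9 180.6]
 [209.6 205.4]]
obs grip/lens scene [[357.  174.6]
 [352.  204. ]] grip top view [[172.6 191.6]
 [179.  182.2]]
rail [ 0.53702836 -0.02204672  0.0193665 ] 1.1096186080655548
[[-0.1 -1. ]
 [-0.1 -0.6]
 [ 0.1  0.4]
 [ 0.2  0.5]
 [-0.1  0.3]
 [ 0.1 -1.3]
 [-0.1  1.5]
 [ 0.1 -3.2]]
tool yaw x [ 0.40850331 -0.91275597 -0.00125842]
```

Emit:
send_rows(offset=[[-1,-3.6,0],[-1,-3.6,0],[-1.5,-3.6,0],[-2,-3.5,0],[-2,-3.5,0],[-2,-3.5,0],[-2,-3.2,0],[-2,-3.2,0],[-2,-3.0,0],[-2,-2.0,0]], delta_rot=[[0,0,0],[0,0,0],[0,0,0],[0,0,0],[0,0,0],[0,0,0],[0,0,0],[0,0,0],[0,0,0],[0,0,0]], grip=-1)

```text
t: 0.93
tcp_pos: [0.1812, -0.4052, 0.5846]
ee_rot: [[0.409, -0.011, 0.913], [-0.912, 0.021, 0.409], [-0.024, -1.0, -0.001]]
ft_force: [0.2, -0.2, 0.4]
gripper_width: 0.996
```

Emit:
send_rows(offset=[[-0.2,0,4],[-0.2,0,4],[-0.2,0,4],[-0.2,0,4],[-0.2,0,4],[-0.2,0,4],[-0.2,0,4],[-0.2,0,4],[-0.2,0,4],[-0.2,0,4],[-0.2,0,4],[-0.2,0,4],[-0.2,0,4],[-0.2,0,4],[-0.2,0,4],[-0.2,0,4],[-0.2,0,4],[-0.2,0,4]], delta_rot=[[0,-0.09,0],[0,-0.09,0],[0,-0.09,0],[0,-0.09,0],[0,-0.09,0],[0,-0.09,0],[0,-0.09,0],[0,-0.09,0],[0,-0.09,0],[0,-0.09,0],[0,-0.09,0],[0,-0.09,0],[0,-0.09,0],[0,-0.09,0],[0,-0.09,0],[0,-0.09,0],[0,-0.09,0],[0,-0.09,0]])

```text
t: 2.43
tcp_pos: [0.3824, 0.2232, 0.5908]
ee_rot: [[0.865, -0.019, -0.501], [0.501, 0.014, 0.865], [-0.01, -1.0, 0.022]]
ft_force: [0.3, -0.1, -0.2]
gripper_width: 1.0
```

```bash
cat >> h.py <<'E'
from scipy.spatial.transform import Rotation as R
def Rt(deg): # tool down, tool x at yaw deg
    a=np.radians(deg);x=np.array([np.cos(a),np.sin(a),0]);y=np.array([0,0,-1.]);return np.c_[x,y,np.cross(x,y)]
def plan(p,yaw,n,s=None):
    s=s or observe();p0,R0=s['tcp_pos'],s['ee_rot'];p=np.array(p)
    w=(R.from_matrix(R0).inv()*R.from_matrix(Rt(yaw))).as_rotvec()
    o=[];d=[]
    for i in range(n):
        Ri=R0@R.from_rotvec(w*i/n).as_matrix()
        o.append((Ri.T@((p-p0)/n)*100).round(2).tolist());d.append((w/n).round(3).tolist())
    print('n',n,'step mm',np.linalg.norm(p-p0)/n*1e3,'deg',np.degrees(np.linalg.norm(w))/n);print('"offset":',o,'\n"delta_rot":',d)
E
python3 -c "
from h import *
plan([.5775,.3308,.36],75.2,10)"
```

```text
n 10 step mm 32.080696347408136 deg 4.5140678679583335
"offset": [[2.25, 2.28, -0.1], [2.24, 2.28, -0.27], [2.21, 2.29, -0.44], [2.17, 2.29, -0.6], [2.11, 2.29, -0.77], [2.05, 2.29, -0.93], [1.97, 2.29, -1.08], [1.88, 2.3, -1.22], [1.77, 2.3, -1.36], [1.66, 2.3, -1.49]] 
"delta_rot": [[-0.002, -0.079, -0.0], [-0.002, -0.079, -0.0], [-0.002, -0.079, -0.0], [-0.002, -0.079, -0.0], [-0.002, -0.079, -0.0], [-0.002, -0.079, -0.0], [-0.002, -0.079, -0.0], [-0.002, -0.079, -0.0], [-0.002, -0.079, -0.0], [-0.002, -0.079, -0.0]]
```

Emit:
send_rows(offset=[[2.25,2.28,-0.1],[2.24,2.28,-0.27],[2.21,2.29,-0.44],[2.17,2.29,-0.6],[2.11,2.29,-0.77],[2.05,2.29,-0.93],[1.97,2.29,-1.08],[1.88,2.3,-1.22],[1.77,2.3,-1.36],[1.66,2.3,-1.49],[0,0,0],[0,0,0]], delta_rot=[[-0.002,-0.079,0],[-0.002,-0.079,0],[-0.002,-0.079,0],[-0.002,-0.079,0],[-0.002,-0.079,0],[-0.002,-0.079,0],[-0.002,-0.079,0],[-0.002,-0.079,0],[-0.002,-0.079,0],[-0.002,-0.079,0],[0,0,0],[0,0,0]])

```text
t: 3.43
tcp_pos: [0.5745, 0.3549, 0.3479]
ee_rot: [[0.189, -0.0, -0.982], [0.982, -0.002, 0.189], [-0.002, -1.0, 0.0]]
ft_force: [-0.9, -0.3, 1.7]
gripper_width: 0.999
```

```bash
python3 -c "
from h import *
s=observe();c=get_calibration('wrist');im=snapshot('wrist');print(s['tcp_pos'],s['ee_rot'].round(4))
print('cam pos',-c['world_to_cam'][:3,:3].T@c['world_to_cam'][:3,3],c['world_to_cam'][:3,:3].round(2))
p=[.5634,.2776,-.2577];print(proj(pl(p,[[0,55,211],[48,55,149],[-13,42,211],[13,42,211],[13,68,211],[-13,68,211]]),c).round(1))
cv2.imwrite('pics/w1.png',im[:,:,::-1])"
```

```text
[0.5745437  0.35485942 0.3479035 ] [[ 1.894e-01 -4.000e-04 -9.819e-01]
 [ 9.819e-01 -1.800e-03  1.894e-01]
 [-1.800e-03 -1.000e+00  1.000e-04]]
cam pos [0.49761244 0.3699889  0.46825252] [[ 0.19  0.98 -0.  ]
 [-0.93  0.18 -0.31]
 [-0.3   0.06  0.95]]
[[236.4 191.4]
 [238.8 211.3]
 [224.  178.3]
 [223.3 202.5]
 [248.4 204.1]
 [249.9 180. ]]
```

View pics/w1.png

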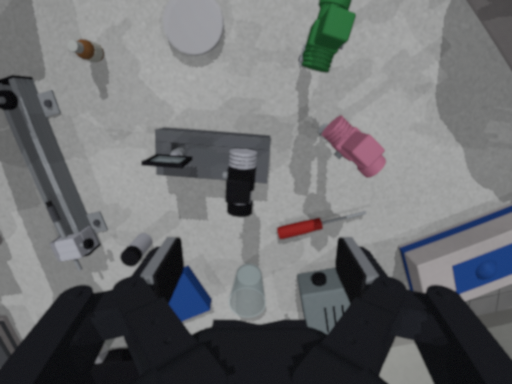

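```bash
python3 -c "
import cv2
a=cv2.imread('pics/w1.png')[120:230,180:290]
cv2.imwrite('pics/w1c.png',cv2.resize(a,None,fx=5,fy=5,interpolation=cv2.INTER_CUBIC)*2)"
```

```text
(no output)
```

View pics/w1c.png

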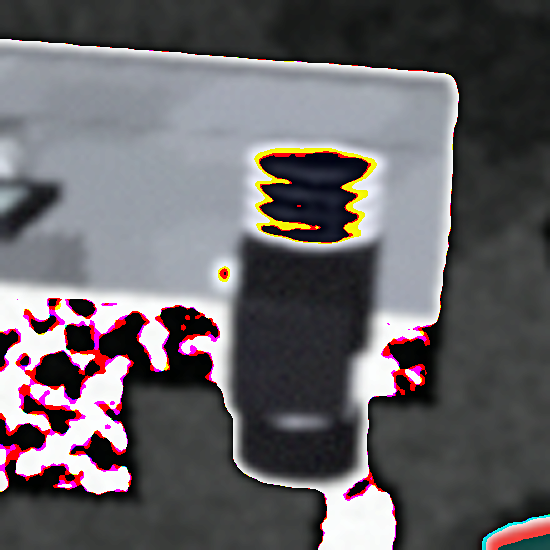

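```bash
python3 -c "
from h import *
plan([.578,.332,.26],75.2,5)"
```

```text
n 5 step mm 18.02961617746637 deg 0.7706810394007778
"offset": [[-0.42, 1.75, -0.15], [-0.42, 1.75, -0.16], [-0.42, 1.75, -0.16], [-0.42, 1.75, -0.17], [-0.41, 1.75, -0.17]] 
"delta_rot": [[-0.0, 0.013, -0.001], [-0.0, 0.013, -0.001], [-0.0, 0.013, -0.001], [-0.0, 0.013, -0.001], [-0.0, 0.013, -0.001]]
```

Emit:
send_rows(offset=[[-0.42,1.75,-0.15],[-0.42,1.75,-0.16],[-0.42,1.75,-0.16],[-0.42,1.75,-0.17],[-0.41,1.75,-0.17],[0,0,0],[0,0,0]], delta_rot=[[0,0.013,-0.001],[0,0.013,-0.001],[0,0.013,-0.001],[0,0.013,-0.001],[0,0.013,-0.001],[0,0,0],[0,0,0]])

```text
t: 4.07
tcp_pos: [0.5764, 0.3308, 0.2675]
ee_rot: [[0.265, 0.012, -0.964], [0.964, 0.006, 0.265], [0.009, -1.0, -0.01]]
ft_force: [0.0, 0.3, 0.5]
gripper_width: 0.999
```

```bash
python3 -c "
from h import *
plan([.578,.332,.198],75.2,6)"
```

```text
n 6 step mm 11.59659296283979 deg 0.15715040720370813
"offset": [[0.02, 1.16, -0.01], [0.02, 1.16, -0.01], [0.02, 1.16, -0.01], [0.02, 1.16, -0.02], [0.02, 1.16, -0.02], [0.03, 1.16, -0.02]] 
"delta_rot": [[0.002, -0.002, 0.002], [0.002, -0.002, 0.002], [0.002, -0.002, 0.002], [0.002, -0.002, 0.002], [0.002, -0.002, 0.002], [0.002, -0.002, 0.002]]
```

Emit:
send_rows(offset=[[0.02,1.16,-0.01],[0.02,1.16,-0.01],[0.02,1.16,-0.01],[0.02,1.16,-0.02],[0.02,1.16,-0.02],[0.03,1.16,-0.02],[0,0,0]], delta_rot=[[0.002,-0.002,0.002],[0.002,-0.002,0.002],[0.002,-0.002,0.002],[0.002,-0.002,0.002],[0.002,-0.002,0.002],[0.002,-0.002,0.002],[0,0,0]])

```text
t: 4.65
tcp_pos: [0.5783, 0.3342, 0.1961]
ee_rot: [[0.251, 0.001, -0.968], [0.968, -0.0, 0.251], [-0.0, -1.0, -0.001]]
ft_force: [-0.8, -0.3, 0.4]
gripper_width: 0.998
```

Emit:
send_rows(offset=[[0,0,0],[0,0,0],[0,0,0],[0,0,0],[0,0,0],[0,0,0],[0,0,0],[0,0,0],[0,0,0],[0,0,0]], delta_rot=[[0,0,0],[0,0,0],[0,0,0],[0,0,0],[0,0,0],[0,0,0],[0,0,0],[0,0,0],[0,0,0],[0,0,0]], grip=1, newtons=30)

```text
t: 5.48
tcp_pos: [0.5782, 0.3342, 0.1961]
ee_rot: [[0.251, -0.0, -0.968], [0.968, -0.0, 0.251], [-0.0, -1.0, -0.0]]
ft_force: [0.5, -0.5, -1.6]
gripper_width: 0.301
```

Emit:
send_rows(offset=[[0,0,0],[0,0,0],[0,0,0]], delta_rot=[[0,0,0],[0,0,0],[0,0,0]], newtons=110)

```text
t: 5.73
tcp_pos: [0.5783, 0.3343, 0.1962]
ee_rot: [[0.251, 0.0, -0.968], [0.968, -0.0, 0.251], [-0.0, -1.0, -0.0]]
ft_force: [0.7, -1.2, -2.6]
gripper_width: 0.286
```

```bash
python3 -c "
from h import *
plan([.578,.334,.38],75.5,8)
s=observe();s['tcp_pos']=np.array([.578,.334,.38])
plan([.515,-.0225,.36],91.1,14,s)"
```

```text
n 8 step mm 22.96962558878368 deg 0.0053309690218637
"offset": [[-0.0, -2.3, 0.0], [-0.0, -2.3, 0.0], [-0.0, -2.3, 0.0], [-0.0, -2.3, 0.0], [-0.0, -2.3, 0.0], [-0.0, -2.3, 0.0], [-0.0, -2.3, 0.0], [-0.0, -2.3, 0.0]] 
"delta_rot": [[0.0, -0.0, -0.0], [0.0, -0.0, -0.0], [0.0, -0.0, -0.0], [0.0, -0.0, -0.0], [0.0, -0.0, -0.0], [0.0, -0.0, -0.0], [0.0, -0.0, -0.0], [0.0, -0.0, -0.0]]
n 14 step mm 25.89827529518725 deg 1.1171882152296613
"offset": [[-2.58, 0.14, -0.2], [-2.58, 0.14, -0.15], [-2.58, 0.14, -0.1], [-2.59, 0.14, -0.05], [-2.59, 0.14, -0.0], [-2.59, 0.14, 0.05], [-2.58, 0.14, 0.1], [-2.58, 0.14, 0.15], [-2.58, 0.14, 0.2], [-2.57, 0.14, 0.25], [-2.57, 0.14, 0.3], [-2.56, 0.14, 0.35], [-2.55, 0.14, 0.4], [-2.55, 0.14, 0.45]] 
"delta_rot": [[0.0, -0.019, -0.0], [0.0, -0.019, -0.0], [0.0, -0.019, -0.0], [0.0, -0.019, -0.0], [0.0, -0.019, -0.0], [0.0, -0.019, -0.0], [0.0, -0.019, -0.0], [0.0, -0.019, -0.0], [0.0, -0.019, -0.0], [0.0, -0.019, -0.0], [0.0, -0.019, -0.0], [0.0, -0.019, -0.0], [0.0, -0.019, -0.0], [0.0, -0.019, -0.0]]
```

Emit:
send_rows(offset=[[0,-0.8,0],[0,-1,0],[0,-1.5,0],[0,-2,0],[0,-2.5,0],[0,-2.5,0],[0,-2.5,0],[0,-2.5,0],[0,-2,0],[0,-1,0]], delta_rot=[[0,0,0],[0,0,0],[0,0,0],[0,0,0],[0,0,0],[0,0,0],[0,0,0],[0,0,0],[0,0,0],[0,0,0]])

```text
t: 6.57
tcp_pos: [0.5761, 0.3334, 0.3918]
ee_rot: [[0.249, -0.004, -0.968], [0.968, 0.0, 0.249], [-0.001, -1.0, 0.004]]
ft_force: [0.1, 0.4, -3.5]
gripper_width: 0.294
```

Emit:
send_rows(offset=[[-1.5,0.14,-0.2],[-2.4,0.14,-0.15],[-2.58,0.14,-0.1],[-2.59,0.14,-0.05],[-2.59,0.14,0],[-2.59,0.14,0.05],[-2.58,0.14,0.1],[-2.58,0.14,0.15],[-2.58,0.14,0.2],[-2.57,0.14,0.25],[-2.57,0.14,0.3],[-2.56,0.14,0.35],[-2.55,0.14,0.4],[-2,0.14,0.35],[-1,0.0,0.2],[0,0,0],[0,0,0]], delta_rot=[[0,-0.019,0],[0,-0.019,0],[0,-0.019,0],[0,-0.019,0],[0,-0.019,0],[0,-0.019,0],[0,-0.019,0],[0,-0.019,0],[0,-0.019,0],[0,-0.019,0],[0,-0.019,0],[0,-0.019,0],[0,-0.019,0],[0,-0.019,0],[0,0,0],[0,0,0],[0,0,0]])

```text
t: 7.98
tcp_pos: [0.51, -0.0233, 0.388]
ee_rot: [[-0.04, 0.01, -0.999], [0.999, 0.003, -0.04], [0.002, -1.0, -0.01]]
ft_force: [-0.3, 0.4, -2.4]
gripper_width: 0.291
```

```bash
python3 -c "
from h import *
plan([.497,-.0228,.30],91.1,6)
c=get_calibration('wrist');im=snapshot('wrist');s=observe();print(s['tcp_pos'],s['ft_force'])
cv2.imwrite('pics/w2.png',im[:,:,::-1])
p=[.537,-.022,.01937];print(proj(pl(p,[[50,11,41.3],[50,-11,41.3],[-30,11,41.3],[-30,-11,41.3],[50,0,53]]),c).round(1))"
```

```text
n 6 step mm 14.820170078314513 deg 0.21976232057177725
"offset": [[0.01, 1.46, 0.23], [0.01, 1.46, 0.23], [0.01, 1.46, 0.23], [0.01, 1.46, 0.22], [0.01, 1.47, 0.22], [0.01, 1.47, 0.22]] 
"delta_rot": [[0.002, 0.003, 0.0], [0.002, 0.003, 0.0], [0.002, 0.003, 0.0], [0.002, 0.003, 0.0], [0.002, 0.003, 0.0], [0.002, 0.003, 0.0]]
[ 0.51013277 -0.02302856  0.38801931] [ 0.54823079  0.72019669 -2.4578188 ]
[[264.  189.3]
 [252.  189.1]
 [265.1 146.1]
 [252.6 145.9]
 [258.  191.2]]
```

View pics/w2.png

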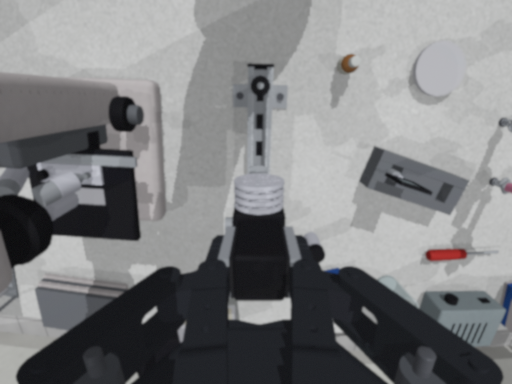

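```bash
python3 -c "
from h import *
b=cv2.imread('pics/top0.png');a=cv2.imread('pics/scene0.png');w=cv2.imread('pics/w2.png')
S=get_calibration('scene');T=get_calibration('top');p=[.537,-.022,.01937]
L=[[x,0,53] for x in (10,30,50,70,90,116)]
print('scene',proj(pl(p,L),S).round(1).tolist());print('top',proj(pl(p,L),T).round(1).tolist())
f=lambda im,u,v,du,dv,s:cv2.convertScaleAbs(cv2.resize(im[v:v+dv,u:u+du],None,fx=s,fy=s,interpolation=cv2.INTER_CUBIC),alpha=1.2)
C=f(b,268,170,25,55,10);D=f(a,218,195,25,55,10);W=f(w,235,75,50,110,5)
cv2.imwrite('pics/c2.png',np.hstack([C,D,W]))
g=w.mean(2)
for r in (110,125,135,145,155):print(r,g[r,240:280].astype(int).tolist())
for r in (185,195,205):print(r,g[r,225:295].astype(int).tolist())
"
```

```text
scene [[230.7, 209.2], [230.7, 213.8], [230.6, 218.7], [230.5, 223.6], [230.4, 228.7], [230.3, 235.4]]
top [[283.1, 209.8], [282.9, 204.2], [282.7, 198.5], [282.5, 193.0], [282.2, 187.4], [282.0, 180.3]]
110 [129, 129, 129, 128, 127, 124, 122, 119, 118, 115, 116, 117, 117, 114, 109, 106, 106, 104, 105, 105, 106, 106, 104, 104, 104, 113, 133, 150, 155, 153, 154, 157, 163, 166, 166, 166, 161, 154, 155, 160]
125 [130, 128, 128, 130, 130, 128, 130, 138, 147, 149, 152, 156, 154, 138, 114, 91, 64, 38, 24, 25, 26, 35, 57, 83, 103, 121, 142, 152, 152, 152, 157, 169, 178, 182, 183, 182, 182, 183, 183, 181]
135 [145, 145, 144, 145, 144, 143, 142, 145, 149, 153, 157, 162, 163, 154, 147, 145, 143, 141, 140, 141, 139, 127, 112, 106, 115, 139, 162, 169, 165, 163, 168, 175, 180, 181, 180, 180, 181, 183, 184, 183]
145 [148, 148, 150, 155, 155, 149, 147, 152, 156, 159, 161, 164, 162, 152, 140, 118, 80, 40, 30, 26, 28, 47, 74, 98, 116, 141, 160, 164, 162, 164, 173, 179, 181, 182, 182, 181, 180, 180, 180, 180]
155 [178, 183, 180, 169, 155, 148, 149, 153, 157, 159, 164, 167, 164, 151, 140, 126, 106, 93,
[... 470 characters left out ...]
 160, 170, 183, 192, 195, 194, 192, 184, 164, 136, 125, 131, 141, 152, 159, 165, 170, 173, 177, 179, 180, 180, 179, 179, 179, 177, 177, 177, 176, 175, 174, 172, 169, 166, 166, 168, 170, 171, 173, 175, 179, 184, 186, 186, 185, 183, 181, 179, 178, 176, 173, 169, 164, 160, 155, 151, 155, 166, 176, 181, 183, 184, 186, 191, 194, 194, 193, 193, 193]
205 [176, 188, 194, 195, 195, 193, 192, 186, 174, 156, 146, 144, 138, 127, 120, 123, 129, 138, 148, 156, 162, 167, 171, 174, 176, 179, 180, 180, 181, 180, 177, 173, 172, 171, 171, 170, 170, 170, 171, 172, 176, 180, 180, 180, 178, 175, 171, 169, 166, 160, 151, 144, 145, 150, 154, 157, 158, 160, 168, 179, 182, 183, 181, 181, 181, 182, 184, 184, 184, 182]
```

View pics/c2.png

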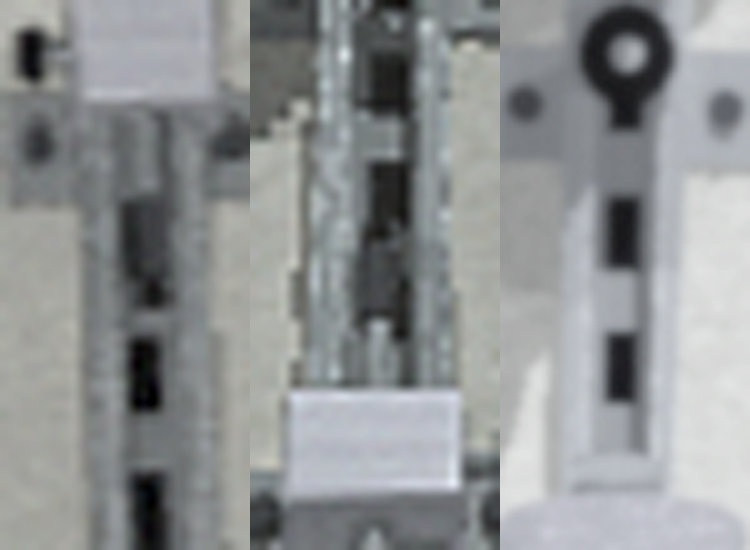

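```bash
python3 -c "
from h import *
plan([.542,-.022,.255],91.1,10)"
```

```text
n 10 step mm 13.678711643555594 deg 0.13471351248743033
"offset": [[-0.01, 1.33, -0.3], [-0.0, 1.33, -0.31], [-0.0, 1.33, -0.31], [-0.0, 1.33, -0.31], [-0.0, 1.33, -0.31], [-0.0, 1.33, -0.31], [0.0, 1.33, -0.31], [0.0, 1.33, -0.31], [0.0, 1.33, -0.32], [0.0, 1.33, -0.32]] 
"delta_rot": [[0.001, 0.002, 0.0], [0.001, 0.002, 0.0], [0.001, 0.002, 0.0], [0.001, 0.002, 0.0], [0.001, 0.002, 0.0], [0.001, 0.002, 0.0], [0.001, 0.002, 0.0], [0.001, 0.002, 0.0], [0.001, 0.002, 0.0], [0.001, 0.002, 0.0]]
```

Emit:
send_rows(offset=[[0,1.33,-0.3],[0,1.33,-0.31],[0,1.33,-0.31],[0,1.33,-0.31],[0,1.33,-0.31],[0,1.33,-0.31],[0,1.33,-0.31],[0,1.33,-0.31],[0,1.0,-0.32],[0,0.5,-0.32],[0,0,0],[0,0,0]], delta_rot=[[0.001,0.002,0],[0.001,0.002,0],[0.001,0.002,0],[0.001,0.002,0],[0.001,0.002,0],[0.001,0.002,0],[0.001,0.002,0],[0.001,0.002,0],[0.001,0.002,0],[0.001,0.002,0],[0,0,0],[0,0,0]])

```text
t: 9.03
tcp_pos: [0.5436, -0.007, 0.25]
ee_rot: [[-0.038, -0.006, -0.999], [0.999, 0.008, -0.038], [0.008, -1.0, 0.006]]
ft_force: [0.1, -0.8, -3.5]
gripper_width: 0.29
```

```bash
python3 -c "
from h import *
s=observe();c=get_calibration('wrist');w=snapshot('wrist')[:,:,::-1];cv2.imwrite('pics/w3.png',w)
sc=snapshot('scene')[:,:,::-1];cv2.imwrite('pics/s3.png',sc)
print(s['tcp_pos'],s['ee_rot'].round(4).tolist(),s['ft_force'])
p=[.537,-.022,.01937];
for x in (-110,-80,-60,-45,-30):print(x,proj(pl(p,[[x,20.65,41.3],[x,11,41.3],[x,-11,41.3],[x,-20.65,41.3],[x,0,2.5]]),c).round(1).tolist())
t=s['tcp_pos'];R_=s['ee_rot'];o=lambda x,y,z:t+R_@np.array([y,(.188-z)*1,-x])  # post pt (x fwd=-toolz, y=toolx)
for q in ([-.032,.017,.141],[-.032,-.017,.141],[-.032,0,.141],[-.032,0,.158],[-.013,0.013,.203],[-.013,-.013,.203]):print(q,proj(o(*q),c).round(1))
g=w.astype(float).mean(2).astype(int)
a=cv2.resize(w[60:210,200:320],None,fx=4,fy=4,interpolation=cv2.INTER_CUBIC)
b=cv2.resize(sc[130:250,195:275],None,fx=4,fy=4,interpolation=cv2.INTER_CUBIC);b=cv2.copyMakeBorder(b,0,120,0,0,cv2.BORDER_CONSTANT)
cv2.imwrite('pics/c3.png',np.hstack([a,b]))
"
```

```text
[ 0.54362828 -0.0069521   0.24999056] [[-0.0382, -0.006, -0.9993], [0.9992, 0.0078, -0.0383], [0.008, -1.0, 0.0057]] [ 0.10936564 -0.78379606 -3.47486672]
-110 [[264.2, 69.9], [255.8, 69.7], [236.6, 69.4], [228.2, 69.3], [247.3, 73.4]]
-80 [[263.6, 97.1], [255.4, 96.9], [236.7, 96.6], [228.5, 96.4], [247.2, 97.6]]
-60 [[263.2, 114.5], [255.1, 114.3], [236.8, 114.0], [228.7, 113.9], [247.1, 113.2]]
-45 [[262.9, 127.2], [255.0, 127.0], [236.8, 126.7], [228.9, 126.6], [247.0, 124.6]]
-30 [[262.6, 139.6], [254.8, 139.5], [236.9, 139.2], [229.0, 139.0], [246.9, 135.8]]
[-0.032, 0.017, 0.141] [[284.7 177.7]]
[-0.032, -0.017, 0.141] [[232.6 177.7]]
[-0.032, 0, 0.141] [[258.6 177.7]]
[-0.032, 0, 0.158] [[258.6 185.4]]
[-0.013, 0.013, 0.203] [[287.2 254.6]]
[-0.013, -0.013, 0.203] [[229.9 254.6]]
```

View pics/c3.png

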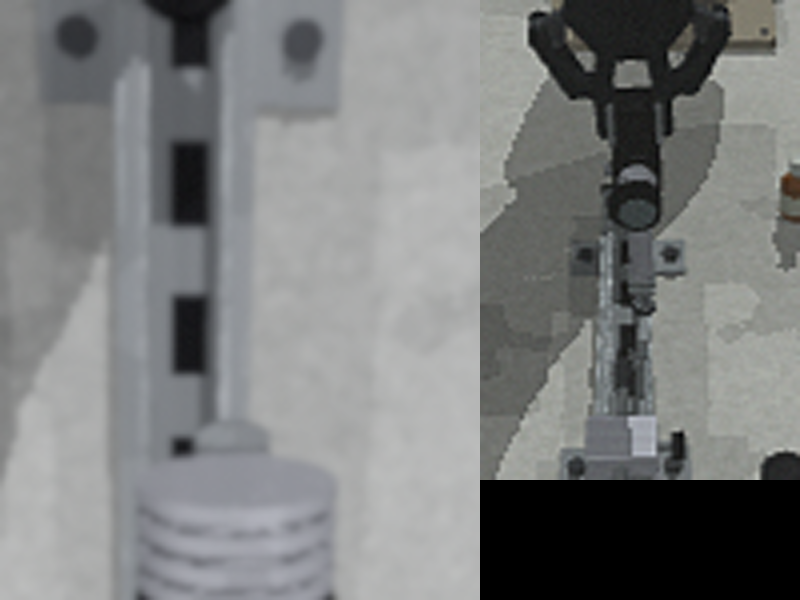

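```bash
python3 -c "
from h import *
plan([.542,-.0222,.25],91.1,5)"
```

```text
n 5 step mm 3.0226988624664695 deg 0.23633423820578586
"offset": [[-0.3, 0.01, 0.05], [-0.3, 0.01, 0.04], [-0.3, 0.01, 0.04], [-0.3, 0.01, 0.04], [-0.3, 0.01, 0.04]] 
"delta_rot": [[-0.001, 0.004, 0.001], [-0.001, 0.004, 0.001], [-0.001, 0.004, 0.001], [-0.001, 0.004, 0.001], [-0.001, 0.004, 0.001]]
```

Emit:
send_rows(offset=[[-0.3,0.01,0.05],[-0.3,0.01,0.04],[-0.3,0.01,0.04],[-0.3,0.01,0.04],[-0.3,0.01,0.04],[0,0,0],[0,0,0],[0,0,0]], delta_rot=[[-0.001,0.004,0.001],[-0.001,0.004,0.001],[-0.001,0.004,0.001],[-0.001,0.004,0.001],[-0.001,0.004,0.001],[0,0,0],[0,0,0],[0,0,0]])

```text
t: 9.8
tcp_pos: [0.5427, -0.0254, 0.253]
ee_rot: [[-0.013, 0.006, -1.0], [1.0, -0.0, -0.013], [-0.001, -1.0, -0.006]]
ft_force: [-0.3, 0.5, -3.4]
gripper_width: 0.294
```

```bash
python3 -c "
from h import *
s=observe();print(s['tcp_pos'],s['ft_force'],s['ft_torque']);print(s['ee_rot'].round(4).tolist())
plan([.542,-.0222,.235],91.1,3)"
```

```text
[ 0.54274529 -0.02535476  0.25301018] [-0.33206601  0.50920039 -3.42791918] [-0.02735896 -0.02324421 -0.01083352]
[[-0.0127, 0.0055, -0.9999], [0.9999, -0.0005, -0.0127], [-0.0005, -1.0, -0.0055]]
n 3 step mm 6.099859262443212 deg 0.1628066156613595
"offset": [[0.11, 0.6, 0.03], [0.11, 0.6, 0.03], [0.11, 0.6, 0.02]] 
"delta_rot": [[0.002, -0.002, -0.0], [0.002, -0.002, -0.0], [0.002, -0.002, -0.0]]
```

Emit:
send_rows(offset=[[0.08,0.3,0.02],[0.08,0.3,0.02],[0.08,0.3,0.01],[0.02,0.2,0],[0,0,0],[0,0,0]], delta_rot=[[0.002,-0.002,0],[0.002,-0.002,0],[0.001,-0.002,0],[0,0,0],[0,0,0],[0,0,0]])

```text
t: 10.3
tcp_pos: [0.542, -0.0216, 0.2403]
ee_rot: [[-0.021, -0.001, -1.0], [1.0, 0.0, -0.021], [0.0, -1.0, 0.001]]
ft_force: [-0.5, 0.4, -2.3]
gripper_width: 0.298
```

```bash
python3 -c "
from h import *
s=observe();print(s['tcp_pos'],s['ft_force'],s['ft_torque']);print(s['ee_rot'].round(4).tolist())
plan([.542,-.0222,.215],91.1,5)"
```

```text
[ 0.54197638 -0.02163095  0.24031708] [-0.54165053  0.35286038 -2.31515256] [-0.00575793 -0.00205032  0.02761513]
[[-0.0208, -0.0008, -0.9998], [0.9998, 0.0001, -0.0208], [0.0001, -1.0, 0.0008]]
n 5 step mm 5.064697000531484 deg 0.020866452964506437
"offset": [[-0.01, 0.51, -0.0], [-0.01, 0.51, -0.0], [-0.01, 0.51, -0.0], [-0.01, 0.51, -0.0], [-0.01, 0.51, -0.0]] 
"delta_rot": [[-0.0, 0.0, 0.0], [-0.0, 0.0, 0.0], [-0.0, 0.0, 0.0], [-0.0, 0.0, 0.0], [-0.0, 0.0, 0.0]]
```

Well aligned. I'll lower the foot and spring into the slot.

Emit:
send_rows(offset=[[-0.01,0.4,0],[-0.01,0.4,0],[-0.01,0.4,0],[-0.01,0.4,0],[-0.01,0.4,0],[0,0.4,0],[0,0.2,0],[0,0,0],[0,0,0]], delta_rot=[[0,0,0],[0,0,0],[0,0,0],[0,0,0],[0,0,0],[0,0,0],[0,0,0],[0,0,0],[0,0,0]])

```text
t: 11.05
tcp_pos: [0.5417, -0.0223, 0.2109]
ee_rot: [[-0.021, -0.002, -1.0], [1.0, 0.0, -0.021], [0.0, -1.0, 0.002]]
ft_force: [0.3, -0.4, -2.6]
gripper_width: 0.291
```

```bash
python3 -c "
from h import *
s=observe();print(s['tcp_pos'],s['ft_force'],s['ft_torque']);print(s['ee_rot'].round(4).tolist())
c=get_calibration('wrist');w=snapshot('wrist')[:,:,::-1];cv2.imwrite('pics/w4.png',w)
p=[.537,-.022,.01937];
for x in (-80,-60):print(x,proj(pl(p,[[x,20.65,41.3],[x,11,41.3],[x,-11,41.3],[x,-20.65,41.3]]),c).round(1).tolist())
g=w.astype(float).mean(2).astype(int)
for x in (-80,-60):
  r=int(proj(pl(p,[[x,0,41.3]]),c)[0,1].round());print(r,g[r-1:r+2,230:290].mean(0).astype(int).tolist())
"
```

```text
[ 0.54173777 -0.02228734  0.21093454] [ 0.30921676 -0.37439249 -2.646208  ] [0.0453715  0.01694152 0.03680109]
[[-0.0207, -0.0016, -0.9998], [0.9998, 0.0003, -0.0207], [0.0003, -1.0, 0.0016]]
-80 [[279.1, 97.4], [269.8, 97.4], [248.6, 97.3], [239.3, 97.4]]
-60 [[278.7, 117.1], [269.6, 117.1], [248.8, 117.1], [239.6, 117.1]]
97 [119, 118, 116, 115, 116, 117, 118, 120, 123, 129, 136, 138, 138, 138, 140, 142, 145, 146, 137, 119, 103, 98, 94, 81, 56, 34, 28, 26, 27, 27, 27, 27, 28, 35, 55, 76, 90, 95, 99, 117, 137, 146, 142, 139, 139, 140, 143, 148, 154, 162, 165, 167, 166, 165, 165, 166, 168, 169, 169, 170]
117 [116, 117, 117, 118, 118, 117, 117, 116, 118, 123, 131, 137, 138, 137, 139, 143, 150, 155, 145, 126, 109, 105, 104, 91, 67, 43, 35, 34, 34, 34, 34, 33, 33, 40, 61, 81, 91, 96, 110, 135, 153, 155, 151, 147, 146, 149, 156, 164, 169, 171, 171, 171, 172, 172, 172, 172, 171, 170, 169, 168]
```

Emit:
send_rows(offset=[[-0.01,0.2,0],[0,0.2,0],[0,0.2,0],[0,0.2,0],[0,0.2,0],[0,0.2,0],[0,0.2,0],[0,0,0]], delta_rot=[[0,0,0],[0,0,0],[0,0,0],[0,0,0],[0,0,0],[0,0,0],[0,0,0],[0,0,0]])

```text
t: 11.77
tcp_pos: [0.5422, -0.0221, 0.1962]
ee_rot: [[-0.021, -0.0, -1.0], [1.0, 0.0, -0.021], [0.0, -1.0, 0.0]]
ft_force: [-0.7, 0.1, -3.5]
gripper_width: 0.29
```

Emit:
send_rows(offset=[[-0.02,0.15,0],[0,0.15,0],[0,0,-0.2],[0,0,-0.3],[0,0,-0.3],[0,0,-0.3],[0,0,-0.3],[0,0,-0.2],[0,0,0]], delta_rot=[[0,0,0],[0,0,0],[0,0,0],[0,0,0],[0,0,0],[0,0,0],[0,0,0],[0,0,0],[0,0,0]])

```text
t: 12.52
tcp_pos: [0.56, -0.0218, 0.1927]
ee_rot: [[-0.021, -0.001, -1.0], [1.0, 0.001, -0.021], [0.001, -1.0, 0.001]]
ft_force: [0.9, -0.4, -2.8]
gripper_width: 0.292
```

Emit:
send_rows(offset=[[0,0,0],[0,0,0],[0,0,0]], delta_rot=[[0,0,0],[0,0,0],[0,0,0]])

```text
t: 12.77
tcp_pos: [0.5602, -0.0219, 0.1927]
ee_rot: [[-0.021, -0.001, -1.0], [1.0, 0.001, -0.021], [0.001, -1.0, 0.0]]
ft_force: [-0.0, -0.0, -2.9]
gripper_width: 0.289
```

```bash
cat > f.py <<'E'
from h import *
F=[]
for i in range(8):
    snapshot('top');F.append(observe()['ft_force'])
s=observe();print(s['t'],s['tcp_pos'].round(4),np.mean(F,0).round(2),np.std(F,0).round(2),s['ft_torque'].round(3))
E
python3 f.py
```

```text
13.1667 [ 0.5603 -0.0218  0.1927] [ 0.02  0.42 -2.78] [0.21 0.35 0.58] [0.13  0.018 0.023]
```

Emit:
send_rows(offset=[[0,0,-0.2],[0,0,-0.2],[0,0,-0.2],[0,0,0],[0,0,0]], delta_rot=[[0,0,0],[0,0,0],[0,0,0],[0,0,0],[0,0,0]])

```text
t: 13.58
tcp_pos: [0.5669, -0.0217, 0.1927]
ee_rot: [[-0.021, -0.001, -1.0], [1.0, 0.001, -0.021], [0.001, -1.0, 0.001]]
ft_force: [-0.3, 0.9, -3.1]
gripper_width: 0.291
```

```bash
python3 f.py
```

```text
13.9833 [ 0.5667 -0.0217  0.1928] [-0.09  0.44 -3.05] [0.38 0.37 0.59] [ 0.109  0.009 -0.08 ]
```

Emit:
send_rows(offset=[[0,0,-0.15],[0,0,-0.15],[0,0,0],[0,0,0]], delta_rot=[[0,0,0],[0,0,0],[0,0,0],[0,0,0]])

```text
t: 14.32
tcp_pos: [0.5698, -0.0216, 0.1928]
ee_rot: [[-0.021, -0.001, -1.0], [1.0, 0.001, -0.021], [0.001, -1.0, 0.001]]
ft_force: [-0.3, 0.3, -2.3]
gripper_width: 0.289
```

```bash
python3 f.py
```

```text
14.7167 [ 0.5697 -0.0216  0.1928] [ 0.13  0.38 -2.88] [0.62 0.39 0.55] [0.098 0.005 0.052]
```

Emit:
send_rows(offset=[[0,0,-0.15],[0,0,-0.15],[0,0,0],[0,0,0]], delta_rot=[[0,0,0],[0,0,0],[0,0,0],[0,0,0]])

```text
t: 15.05
tcp_pos: [0.5724, -0.0216, 0.1926]
ee_rot: [[-0.021, -0.003, -1.0], [1.0, 0.001, -0.021], [0.001, -1.0, 0.003]]
ft_force: [-1.3, 1.2, -2.2]
gripper_width: 0.288
```

```bash
python3 f.py
```

```text
15.45 [ 0.5724 -0.0215  0.1926] [-1.47  0.09 -1.85] [0.65 0.29 0.39] [0.162 0.501 0.021]
```

Emit:
send_rows(offset=[[0,0,-0.15],[0,0.15,0],[0,0.2,0],[0,0.2,0],[0,0.2,0],[0,0.2,0],[0,0,0],[0,0,0]], delta_rot=[[0,0,0],[0,0,0],[0,0,0],[0,0,0],[0,0,0],[0,0,0],[0,0,0],[0,0,0]], newtons=120)

```text
t: 16.12
tcp_pos: [0.5746, -0.021, 0.1877]
ee_rot: [[-0.02, -0.001, -1.0], [1.0, -0.002, -0.02], [-0.002, -1.0, 0.001]]
ft_force: [-4.7, 0.7, 7.8]
gripper_width: 0.288
```

```bash
python3 f.py; python3 -c "
from h import *
print(observe()['ee_rot'].round(4).tolist());plan([.574,-.0216,.179],91.1,4)"
```

```text
16.5167 [ 0.5746 -0.021   0.1877] [-5.66 -0.17  8.46] [0.45 0.49 0.45] [ 0.036  1.959 -0.006]
[[-0.0202, -0.0008, -0.9998], [0.9998, -0.0017, -0.0202], [-0.0017, -1.0, 0.0009]]
n 4 step mm 2.1959329542985646 deg 0.030315655991804864
"offset": [[-0.01, 0.22, 0.02], [-0.01, 0.22, 0.02], [-0.01, 0.22, 0.02], [-0.01, 0.22, 0.02]] 
"delta_rot": [[-0.0, 0.0, -0.0], [-0.0, 0.0, -0.0], [-0.0, 0.0, -0.0], [-0.0, 0.0, -0.0]]
```

Emit:
send_rows(offset=[[-0.02,0.15,0.03],[-0.01,0.2,0.02],[-0.01,0.2,0.02],[0,0.2,0.0],[0,0.1,0],[0,0,0],[0,0,0]], delta_rot=[[0,0,0],[0,0,0],[0,0,0],[0,0,0],[0,0,0],[0,0,0],[0,0,0]])

```text
t: 17.1
tcp_pos: [0.5744, -0.0204, 0.1867]
ee_rot: [[-0.02, 0.001, -1.0], [1.0, -0.005, -0.02], [-0.005, -1.0, -0.001]]
ft_force: [-5.7, -0.2, 8.0]
gripper_width: 0.288
```

```bash
python3 f.py; python3 -c "
from h import *
print(observe()['ee_rot'].round(4).tolist());print(observe()['joints'].round(2))"
```

```text
17.5 [ 0.5744 -0.0204  0.1868] [-5.49 -0.11  9.59] [0.38 0.47 0.29] [-0.048  2.119 -0.009]
[[-0.0199, 0.001, -0.9998], [0.9998, -0.0053, -0.0199], [-0.0053, -1.0, -0.0008]]
[ 0.7   0.42 -0.92  1.65  0.35  1.25  1.29]
```

Emit:
send_rows(offset=[[-0.06,0.4,0.05],[-0.06,0.5,0.05],[0,0.5,0]], delta_rot=[[0,0,0.003],[0,0,0.003],[0,0,0]])

```text
t: 17.75
tcp_pos: [0.5745, -0.0194, 0.1778]
ee_rot: [[-0.021, 0.004, -1.0], [1.0, -0.011, -0.021], [-0.011, -1.0, -0.004]]
ft_force: [-9.6, -1.7, 21.4]
gripper_width: 0.289
```

Emit:
send_rows(offset=[[-0.2,0.1,0.1],[-0.1,0.1,0.1]], delta_rot=[[0.004,0,-0.012],[0.002,0,-0.006]])

```text
t: 17.92
tcp_pos: [0.5739, -0.0222, 0.1795]
ee_rot: [[-0.022, 0.001, -1.0], [1.0, 0.005, -0.022], [0.005, -1.0, -0.002]]
ft_force: [-5.0, -1.1, 15.6]
gripper_width: 0.292
```

```bash
python3 f.py; python3 -c "
from h import *
print(observe()['ee_rot'].round(4).tolist())"
```

```text
18.3167 [ 0.574  -0.0221  0.1797] [-5.43 -0.8  16.76] [0.32 0.97 0.46] [-0.338  1.867 -0.027]
[[-0.0215, 0.0019, -0.9998], [0.9998, 0.0041, -0.0215], [0.0041, -1.0, -0.002]]
```

Emit:
send_rows(offset=[[0.0,0.25,0.0],[0,0.25,0]], delta_rot=[[0.003,0,0.003],[0,0,0.002]])

```text
t: 18.48
tcp_pos: [0.5752, -0.0213, 0.179]
ee_rot: [[-0.021, 0.002, -1.0], [1.0, -0.002, -0.021], [-0.002, -1.0, -0.002]]
ft_force: [-4.1, -0.3, 16.8]
gripper_width: 0.289
```

```bash
python3 f.py; python3 -c "
from h import *
print(observe()['ee_rot'].round(4).tolist())"
```

```text
18.8833 [ 0.5759 -0.0214  0.1792] [-5.25  0.02 17.09] [0.43 0.49 0.45] [ 0.037  1.845 -0.048]
[[-0.0211, 0.0041, -0.9998], [0.9998, -0.0016, -0.0211], [-0.0017, -1.0, -0.0041]]
```

Emit:
send_rows(offset=[[0,0.4,0.1],[0,0.25,0.1],[0,0.2,0.05],[0,0.2,0],[0,0.2,0]], delta_rot=[[0.004,0,0],[0.003,0.06,0],[0,0.1,0],[0,0.1,0],[0,0.1,0]])

```text
t: 19.3
tcp_pos: [0.578, -0.0213, 0.1785]
ee_rot: [[0.343, 0.009, -0.939], [0.939, -0.007, 0.343], [-0.003, -1.0, -0.011]]
ft_force: [-7.7, -1.6, 19.2]
gripper_width: 0.29
```

```bash
python3 -c "
from h import *
print(observe()['ee_rot'].round(3).tolist());plan([.573,-.022,.1765],46,4)"
```

```text
[[0.343, 0.009, -0.939], [0.939, -0.007, 0.343], [-0.003, -1.0, -0.011]]
n 4 step mm 1.3546692880666769 deg 5.986676051662294
"offset": [[-0.06, 0.05, 0.11], [-0.07, 0.05, 0.1], [-0.08, 0.05, 0.1], [-0.09, 0.05, 0.09]] 
"delta_rot": [[0.003, 0.104, -0.0], [0.003, 0.104, -0.0], [0.003, 0.104, -0.0], [0.003, 0.104, -0.0]]
```

Emit:
send_rows(offset=[[-0.06,0.2,0.15],[-0.07,0.2,0.15],[-0.08,0.2,0.12],[-0.09,0.2,0.1]], delta_rot=[[0.005,0.1,-0.001],[0.004,0.1,-0.001],[0.003,0.1,0],[0.003,0.1,0]])

```text
t: 19.63
tcp_pos: [0.5772, -0.0221, 0.1803]
ee_rot: [[0.697, 0.012, -0.717], [0.717, -0.003, 0.697], [0.006, -1.0, -0.01]]
ft_force: [-4.3, -1.3, 16.0]
gripper_width: 0.288
```

```bash
python3 -c "
from h import *
print(observe()['ee_rot'].round(3).tolist());plan([.573,-.022,.1765],24,4)"
```

```text
[[0.697, 0.012, -0.717], [0.717, -0.003, 0.697], [0.006, -1.0, -0.01]]
n 4 step mm 1.414994148959755 deg 5.456087918434677
"offset": [[-0.07, 0.09, 0.08], [-0.08, 0.09, 0.07], [-0.09, 0.09, 0.06], [-0.09, 0.09, 0.05]] 
"delta_rot": [[0.002, 0.095, 0.002], [0.002, 0.095, 0.002], [0.002, 0.095, 0.002], [0.002, 0.095, 0.002]]
```

Emit:
send_rows(offset=[[-0.12,0.4,0.12],[-0.12,0.3,0.12],[-0.12,0.3,0.1],[-0.12,0.3,0.08]], delta_rot=[[0.005,0.1,0.005],[0.004,0.1,0.004],[0.003,0.1,0.003],[0.003,0.1,0.003]])

```text
t: 19.97
tcp_pos: [0.5776, -0.0219, 0.1785]
ee_rot: [[0.929, 0.009, -0.37], [0.37, -0.004, 0.929], [0.007, -1.0, -0.007]]
ft_force: [-5.2, -0.5, 18.9]
gripper_width: 0.29
```

```bash
python3 -c "
from h import *
print(observe()['ee_rot'].round(3).tolist());plan([.573,-.022,.178],1.1,4)"
```

```text
[[0.929, 0.009, -0.37], [0.37, -0.004, 0.929], [0.007, -1.0, -0.007]]
n 4 step mm 1.1492643945053747 deg 5.150611771924994
"offset": [[-0.11, 0.01, 0.04], [-0.11, 0.01, 0.03], [-0.11, 0.01, 0.02], [-0.11, 0.01, 0.01]] 
"delta_rot": [[0.001, 0.09, 0.002], [0.001, 0.09, 0.002], [0.001, 0.09, 0.002], [0.001, 0.09, 0.002]]
```

Emit:
send_rows(offset=[[-0.3,0.25,0.04],[-0.3,0.25,0.04],[-0.3,0.25,0.03],[-0.3,0.25,0.02]], delta_rot=[[0.003,0.1,0.006],[0.003,0.1,0.005],[0.002,0.09,0.004],[0.001,0.06,0.003]])

```text
t: 20.3
tcp_pos: [0.5751, -0.0225, 0.1806]
ee_rot: [[1.0, 0.016, -0.009], [0.009, -0.001, 1.0], [0.016, -1.0, -0.002]]
ft_force: [-1.4, -0.5, 15.6]
gripper_width: 0.29
```

```bash
python3 f.py; python3 -c "
from h import *
print(observe()['ee_rot'].round(4).tolist());plan([.574,-.022,.186],1.1,4)"
```

```text
20.7 [ 0.5751 -0.0226  0.1806] [-1.51 -0.39 16.03] [0.23 0.41 0.58] [-0.247  0.54  -0.011]
[[0.9998, 0.0158, -0.0135], [0.0136, -0.0016, 0.9999], [0.0158, -0.9999, -0.0018]]
n 4 step mm 1.3859078739244644 deg 0.24165456094701185
"offset": [[-0.03, -0.14, 0.01], [-0.03, -0.14, 0.01], [-0.03, -0.14, 0.01], [-0.03, -0.13, 0.01]] 
"delta_rot": [[0.0, -0.001, 0.004], [0.0, -0.001, 0.004], [0.0, -0.001, 0.004], [0.0, -0.001, 0.004]]
```

Emit:
send_rows(offset=[[-0.05,-0.1,0],[-0.05,-0.12,0.01],[-0.05,-0.12,0.01],[-0.05,-0.1,0.01],[0,0,0]], delta_rot=[[0,0,0.006],[0,0,0.005],[0,0,0.004],[0,0,0.003],[0,0,0]])

```text
t: 21.12
tcp_pos: [0.5766, -0.0224, 0.1873]
ee_rot: [[1.0, 0.007, -0.014], [0.014, -0.003, 1.0], [0.007, -1.0, -0.003]]
ft_force: [-0.9, -1.3, 4.8]
gripper_width: 0.288
```

```bash
python3 f.py; python3 -c "
from h import *
print(observe()['ee_rot'].round(4).tolist());plan([.574,-.022,.186],1.1,4)"
```

```text
21.5167 [ 0.5761 -0.0223  0.1874] [ 3.53  0.15 -7.  ] [0.97 0.55 1.09] [-0.168 -1.641 -0.119]
[[0.9999, 0.0061, -0.0136], [0.0136, -0.0029, 0.9999], [0.0061, -1.0, -0.003]]
n 4 step mm 0.6378302008592565 deg 0.12603076791944637
"offset": [[-0.05, 0.03, 0.01], [-0.05, 0.03, 0.01], [-0.05, 0.03, 0.01], [-0.05, 0.03, 0.01]] 
"delta_rot": [[0.001, -0.001, 0.002], [0.001, -0.001, 0.002], [0.001, -0.001, 0.002], [0.001, -0.001, 0.002]]
```

Emit:
send_rows(offset=[[-0.05,0.25,0],[-0.2,0.1,0.0],[-0.2,0.05,0],[-0.1,0.05,0],[0,0,0]], delta_rot=[[0,0,0.004],[0,0,0.002],[0,0,0.001],[0,0,0],[0,0,0]])

```text
t: 21.93
tcp_pos: [0.5752, -0.0222, 0.1874]
ee_rot: [[1.0, 0.012, -0.013], [0.013, -0.003, 1.0], [0.012, -1.0, -0.004]]
ft_force: [2.5, 0.9, -8.1]
gripper_width: 0.288
```

```bash
python3 f.py; python3 -c "
from h import *
print(observe()['ee_rot'].round(4).tolist());plan([.574,-.022,.186],1.1,4)"
```

```text
22.3333 [ 0.5751 -0.0222  0.1873] [ 4.88  0.29 -6.43] [0.42 0.3  0.29] [-0.157 -1.801 -0.105]
[[0.9998, 0.0111, -0.0133], [0.0134, -0.0034, 0.9999], [0.011, -0.9999, -0.0035]]
n 4 step mm 0.4362130485317024 deg 0.18598967837865585
"offset": [[-0.03, 0.03, 0.0], [-0.03, 0.03, 0.0], [-0.03, 0.03, 0.0], [-0.03, 0.03, 0.0]] 
"delta_rot": [[0.001, -0.001, 0.003], [0.001, -0.001, 0.003], [0.001, -0.001, 0.003], [0.001, -0.001, 0.003]]
```

Emit:
send_rows(offset=[[0,0.35,0],[-0.1,0.35,0.0],[-0.1,0.2,0],[-0.1,0.2,0],[-0.05,0.15,0]], delta_rot=[[0,0,0.004],[0,0,0.01],[0,0,0.01],[0,0,0.008],[0,0,0.005]])

```text
t: 22.75
tcp_pos: [0.5789, -0.0218, 0.1858]
ee_rot: [[1.0, -0.007, -0.013], [0.013, -0.006, 1.0], [-0.007, -1.0, -0.006]]
ft_force: [-0.0, -0.7, 8.6]
gripper_width: 0.284
```

```bash
python3 f.py; python3 -c "
from h import *
print(observe()['ee_rot'].round(4).tolist());plan([.574,-.022,.186],1.1,4)"
```

```text
23.15 [ 0.5788 -0.0218  0.1859] [ 1.64 -0.36  9.93] [0.52 0.54 0.41] [-0.198 -0.779 -0.033]
[[0.9999, -0.007, -0.0128], [0.0128, -0.0063, 0.9999], [-0.0071, -1.0, -0.0062]]
n 4 step mm 1.1897288203091263 deg 0.16354885960414192
"offset": [[-0.12, -0.0, -0.0], [-0.12, -0.0, -0.0], [-0.12, -0.0, -0.0], [-0.12, -0.0, -0.0]] 
"delta_rot": [[0.002, -0.002, -0.002], [0.002, -0.002, -0.002], [0.002, -0.002, -0.002], [0.002, -0.002, -0.002]]
```

Emit:
send_rows(offset=[[-0.35,0.1,0],[-0.35,0.1,0.0],[-0.3,0.1,0],[-0.1,0.1,0]], delta_rot=[[0,0,0.004],[0,0,0.004],[0,0,0.002],[0,0,0]])

```text
t: 23.48
tcp_pos: [0.5748, -0.0217, 0.1873]
ee_rot: [[1.0, 0.002, -0.012], [0.012, -0.006, 1.0], [0.002, -1.0, -0.006]]
ft_force: [5.1, -0.5, 0.2]
gripper_width: 0.292
```

```bash
python3 f.py; python3 -c "
from h import *
print(observe()['ee_rot'].round(4).tolist());plan([.574,-.022,.186],1.1,4)"
```

```text
23.8833 [ 0.5747 -0.0217  0.1873] [ 7.02  0.02 -2.32] [0.5  0.34 0.51] [-0.159 -2.634 -0.043]
[[0.9999, 0.0015, -0.0125], [0.0125, -0.0065, 0.9999], [0.0014, -1.0, -0.0065]]
n 4 step mm 0.37998971812912374 deg 0.13506406103758725
"offset": [[-0.02, 0.03, -0.01], [-0.02, 0.03, -0.01], [-0.02, 0.03, -0.01], [-0.02, 0.03, -0.01]] 
"delta_rot": [[0.002, -0.002, 0.0], [0.002, -0.002, 0.0], [0.002, -0.002, 0.0], [0.002, -0.002, 0.0]]
```

Emit:
send_rows(offset=[[0.08,0,0],[0.05,0,0],[0,0,0]], delta_rot=[[0,0,0],[0,0,0],[0,0,0]], newtons=60)

```text
t: 24.13
tcp_pos: [0.5755, -0.0216, 0.1874]
ee_rot: [[1.0, -0.0, -0.013], [0.013, -0.007, 1.0], [-0.0, -1.0, -0.007]]
ft_force: [2.8, -0.4, -1.9]
gripper_width: 0.288
```

```bash
python3 f.py
```

```text
24.5333 [ 0.5755 -0.0216  0.1874] [ 1.75  0.45 -1.75] [0.73 0.4  0.61] [-0.14  -0.749  0.015]
```

Emit:
send_rows(offset=[[0,0.35,0],[-0.1,0.35,0],[-0.3,0.1,0],[-0.3,0.1,0],[-0.1,0,0],[0.08,0,0],[0,0,0]], delta_rot=[[0,0,0.003],[0,0,0.003],[0,0,0.002],[0,0,0],[0,0,0],[0,0,0],[0,0,0]], newtons=100)

```text
t: 25.12
tcp_pos: [0.5742, -0.0214, 0.1874]
ee_rot: [[1.0, 0.009, -0.012], [0.012, -0.008, 1.0], [0.009, -1.0, -0.009]]
ft_force: [1.4, 0.3, -0.8]
gripper_width: 0.289
```

```bash
python3 f.py; python3 -c "
from h import *
print(observe()['ee_rot'].round(4).tolist())"
```

```text
25.5167 [ 0.5743 -0.0214  0.1873] [-0.42  0.06  1.04] [0.45 0.4  0.42] [-0.122  0.106  0.042]
[[0.9999, 0.0089, -0.0118], [0.0118, -0.0084, 0.9999], [0.0088, -0.9999, -0.0085]]
```

Emit:
send_rows(offset=[[0,0.4,0],[0,0.4,0],[-0.1,0.3,0],[-0.35,0.15,0],[-0.35,0.1,0],[-0.3,0.1,0]], delta_rot=[[0,0,0.008],[0,0,0.008],[0,0,0.008],[0,0,0.006],[0,0,0.006],[0,0,0.004]])

```text
t: 26.02
tcp_pos: [0.5753, -0.0211, 0.1853]
ee_rot: [[1.0, -0.0, -0.011], [0.01, -0.01, 1.0], [-0.0, -1.0, -0.01]]
ft_force: [2.8, -0.2, 10.5]
gripper_width: 0.289
```

```bash
python3 f.py; python3 -c "
from h import *
print(observe()['ee_rot'].round(4).tolist())"
```

```text
26.4167 [ 0.5753 -0.0211  0.1854] [ 4.01 -0.42 12.01] [0.5  0.56 0.86] [-2.180e-01 -1.553e+00 -1.000e-03]
[[0.9999, -0.0003, -0.0104], [0.0104, -0.01, 0.9999], [-0.0004, -0.9999, -0.01]]
```

Emit:
send_rows(offset=[[-0.35,0.15,0],[-0.4,0.15,0],[-0.4,0.15,0]], delta_rot=[[0.005,0,0.008],[0.005,0,0.008],[0.003,0,0.006]])

```text
t: 26.67
tcp_pos: [0.5723, -0.0223, 0.1873]
ee_rot: [[1.0, -0.0, -0.009], [0.009, 0.001, 1.0], [-0.0, -1.0, 0.001]]
ft_force: [12.2, -0.7, -6.0]
gripper_width: 0.289
```

```bash
python3 f.py; python3 -c "
from h import *
print(observe()['ee_rot'].round(4).tolist())"
```

```text
27.0667 [ 0.5724 -0.0223  0.1872] [ 8.97 -1.21  1.91] [0.42 0.6  0.48] [-0.705 -3.202 -0.082]
[[1.0, 0.0001, -0.0095], [0.0095, 0.0008, 1.0], [0.0001, -1.0, 0.0008]]
```

Emit:
send_rows(offset=[[0.08,0,0],[0.07,0,0],[0,0,0],[0,0,0]], delta_rot=[[0,0,0],[0,0,0],[0,0,0],[0,0,0]], newtons=60)

```text
t: 27.4
tcp_pos: [0.5739, -0.0225, 0.1872]
ee_rot: [[1.0, -0.001, -0.009], [0.009, 0.001, 1.0], [-0.001, -1.0, 0.001]]
ft_force: [0.8, -1.1, 1.3]
gripper_width: 0.289
```

```bash
python3 f.py; python3 -c "
from h import *
print(observe()['ee_rot'].round(4).tolist())"
```

```text
27.8 [ 0.5739 -0.0226  0.1872] [-0.38 -0.01  2.52] [0.32 0.72 0.27] [-0.206  0.078  0.007]
[[1.0, -0.0006, -0.0092], [0.0092, 0.0004, 1.0], [-0.0006, -1.0, 0.0005]]
```

Emit:
send_rows(offset=[[0,-0.05,0],[0,0,0]], delta_rot=[[0,0,0],[0,0,0]], newtons=20)

```text
t: 27.97
tcp_pos: [0.5739, -0.0226, 0.1872]
ee_rot: [[1.0, -0.001, -0.009], [0.009, 0.001, 1.0], [-0.001, -1.0, 0.001]]
ft_force: [0.1, -0.3, 2.9]
gripper_width: 0.291
```

Emit:
send_rows(offset=[[0,0,0],[0,0,0],[0,0,0],[0,0,0],[0,0,0],[0,0,0],[0,0,0],[0,0,0]], delta_rot=[[0,0,0],[0,0,0],[0,0,0],[0,0,0],[0,0,0],[0,0,0],[0,0,0],[0,0,0]], grip=-1)

```text
t: 28.63
tcp_pos: [0.5734, -0.0223, 0.1866]
ee_rot: [[1.0, -0.002, -0.009], [0.009, 0.001, 1.0], [-0.002, -1.0, 0.001]]
ft_force: [0.6, -1.8, -0.4]
gripper_width: 1.002
```

Emit:
send_rows(offset=[[0,-0.5,0],[0,-1,0],[0,-1.5,0],[0,-2,0],[0,-2,0],[0,-2,0],[0,-2,0],[0,-1,0],[0,0,0]], delta_rot=[[0,0,0],[0,0,0],[0,0,0],[0,0,0],[0,0,0],[0,0,0],[0,0,0],[0,0,0],[0,0,0]])

```text
t: 29.38
tcp_pos: [0.5731, -0.0219, 0.3177]
ee_rot: [[1.0, -0.001, -0.01], [0.01, 0.002, 1.0], [-0.001, -1.0, 0.002]]
ft_force: [-0.7, 0.6, -0.0]
gripper_width: 0.998
```

```bash
python3 -c "
from h import *
c=get_calibration('wrist');w=snapshot('wrist')[:,:,::-1];cv2.imwrite('pics/w5.png',w)
sc=snapshot('scene')[:,:,::-1];cv2.imwrite('pics/s5.png',sc)
S=get_calibration('scene')
p=[.574,-.0222,.019-np.pi/2]
L=[[0,0,202],[48,0,140],[-32,0,140],[0,0,45]]
print(proj(pl(p,L),c).round(1).tolist(),proj(pl(p,L),S).round(1).tolist())
a=cv2.resize(sc[130:250,175:275],None,fx=4.5,fy=4.5,interpolation=cv2.INTER_CUBIC)
b=cv2.resize(w,None,fx=.7,fy=.7,interpolation=cv2.INTER_AREA)
a=cv2.copyMakeBorder(a,0,max(0,b.shape[0]-a.shape[0]),0,0,0);b=cv2.copyMakeBorder(b,0,a.shape[0]-b.shape[0],0,0,0)
o=np.hstack([a,b])[:600,:];print(o.shape);cv2.imwrite('pics/c5.png',o[:,:800])"
```

```text
[[260.3, 191.8], [260.4, 213.3], [259.9, 147.3], [259.9, 158.8]] [[228.0, 178.3], [212.3, 195.0], [240.2, 194.4], [230.4, 217.3]]
(540, 808, 3)
```

View pics/c5.png

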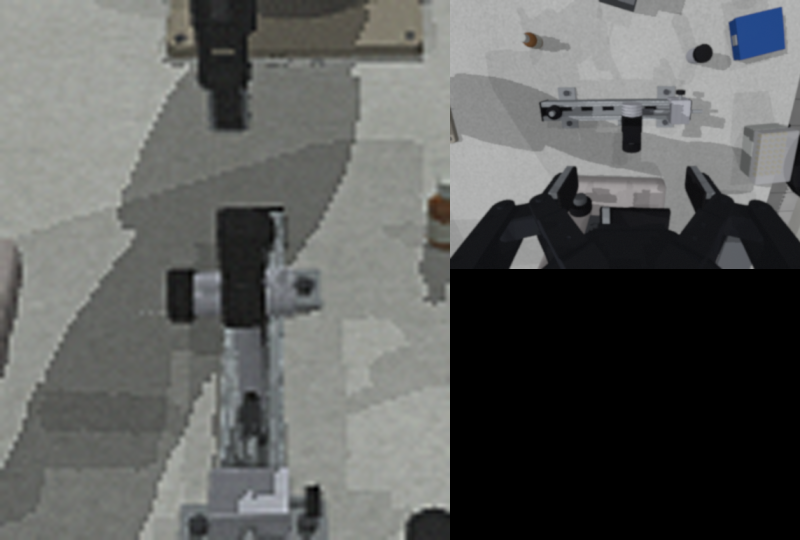

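```bash
python3 -c "
from h import *
w=cv2.imread('pics/w5.png');a=cv2.resize(w[125:225,215:345],None,fx=6,fy=6,interpolation=cv2.INTER_CUBIC);cv2.imwrite('pics/c6.png',a)
c=get_calibration('wrist');p=[.537,-.022,.0194]
print([(proj(pl(p,[[x,0,53]]),c)[0]-[215,125])*6 for x in (28,37,46,55,70,116)])"
```

```text
[array([237.61538679, 207.94560515]), array([274.62559643, 207.62364982]), array([311.64282417, 207.31252102]), array([348.66006927, 207.01228729]), array([410.33646915, 206.53629553]), array([599.01332558, 205.26984746])]
```

View pics/c6.png

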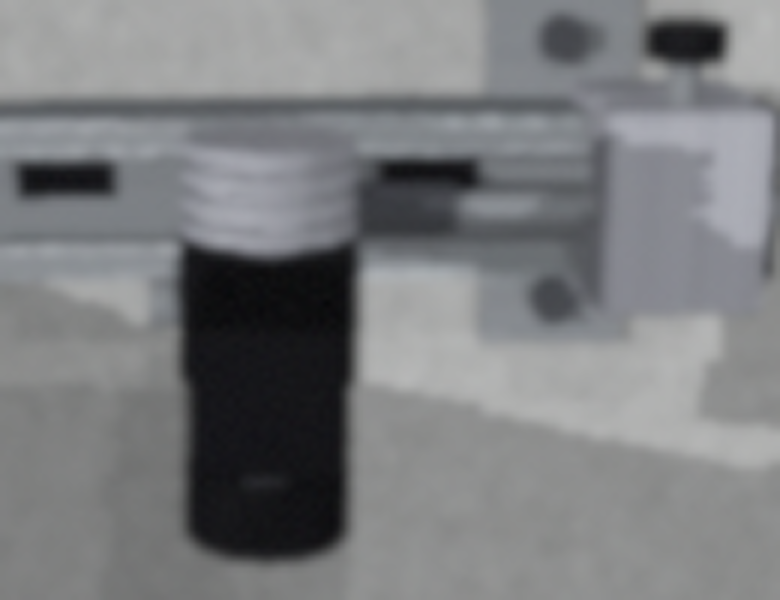

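Emit:
send_rows(offset=[[2,0,0],[2.5,0,0],[2.5,0,0],[1.5,0,0],[0,0,0],[0,0,0]], delta_rot=[[0,0,0],[0,0,0],[0,0,0],[0,0,0],[0,0,0],[0,0,0]])

```text
t: 29.98
tcp_pos: [0.658, -0.0219, 0.3052]
ee_rot: [[1.0, -0.016, -0.01], [0.01, 0.0, 1.0], [-0.016, -1.0, 0.0]]
ft_force: [0.3, -0.3, 0.4]
gripper_width: 1.002
```

```bash
python3 -c "
from h import *
c=get_calibration('wrist');w=snapshot('wrist')[:,:,::-1].copy();cv2.imwrite('pics/w6.png',w)
p=[.537,-.022,.0194]
q=proj(pl(p,[[45,0,53]]),c)[0].round().astype(int);u,v=q-[40,30]
print(observe()['tcp_pos'],[((proj(pl(p,[[x,0,z]]),c)[0]-[u,v])*9.5).round().tolist() for x,z in ((37,53),(46,53),(55,53),(70,53),(81,53),(37,126),(116,53))])
a=cv2.resize(w[v:v+60,u:u+84],None,fx=9.5,fy=9.5,interpolation=cv2.INTER_CUBIC);cv2.imwrite('pics/c7.png',cv2.convertScaleAbs(a,alpha=1.3))"
```

```text
[ 0.65766927 -0.02202229  0.30495075] [[324.0, 286.0], [383.0, 285.0], [443.0, 285.0], [542.0, 284.0], [615.0, 283.0], [196.0, 406.0], [848.0, 282.0]]
```

View pics/c7.png

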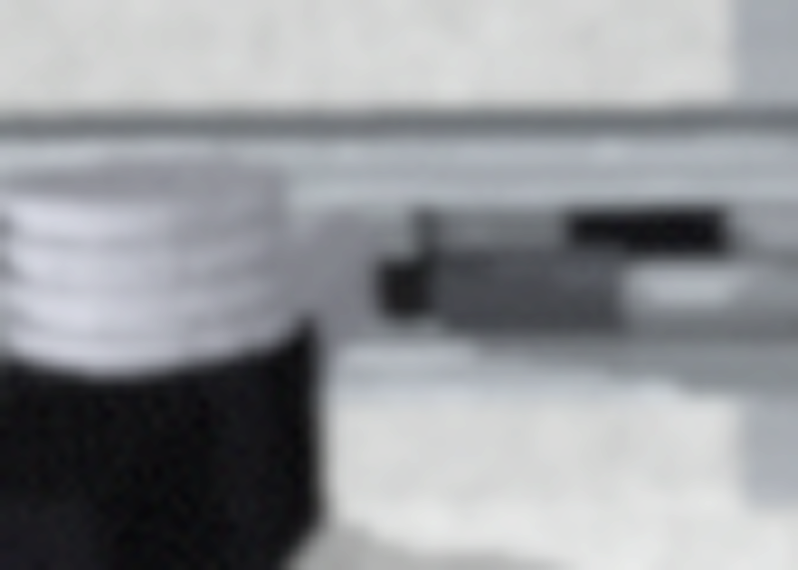

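```bash
python3 -c "
from rig import *
print(observe()['t'],job_done())"
```

```text
the job is handed in; nothing more can be done
30.0333 None
```

I handed the job in at 30 s. The side-lamp post stands caught in the rail, let go, with its lamp looking across at the microscope and its shaft against the stop's tip.

**What I did:**
- I took the black post from the rack and lowered it through the slot with no contact force.
- I slid it along until I felt the tip, a step of about 1.5 N.
- I pressed the post down, giving it a clockwise quarter turn only after that, then let it spring up under the lips.
- I pushed it back about 2 mm along the rail so the tip is only pushed in a little, then released it.

**Last checks:**
- **Catch:** when I lifted the post about 7 mm it stopped with roughly 4 N of upward resistance, at the height expected for a caught nut.
- **Upright:** it was level to within 0.1° just before release, and the pictures afterwards show it standing with the lamp towards the microscope.
- **Tip:** the close picture shows the shaft touching the dark tip, with about 7.5 mm of tip still showing before the sleeve.

**Less certain:**
- **How far the tip is pushed in:** I estimate 2 to 4 mm. The pictures do not show it directly; this comes from where I felt first contact.
- **Press depth:** during the turn I estimate the nut was at 24 to 26.6 mm, against the 27 mm limit. At its shallowest, about halfway round, the margin was under half a millimetre.
- **Tip travel:** while I was pressing and turning, the shaft briefly pushed the tip in further, by my estimate 6 to 8 mm of its 9 mm. Sideways force stayed under about 10 N in the readings, so I do not think the stop was rammed.

I saw no sign of contact with the microscope, but I did not recheck the spare post after lifting the lamp post out.

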